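# Fit the freezer's start relay and hold its dial on the third click

## Task

Get the pantry freezer started: plug the new blue relay fully home into the socket on top of the white control box, leave it there, then push the orange lever of the spring-return dial clockwise past its first two clicks to the third (the green mark, the end of its travel). The dial springs back if let go, so finish the program while the gripper's fingers are still holding it there. Leave the old grey relay, the groceries and the screwdriver where they are.

Things in the scene. Friction and masses are not known exactly. Their poses are not given: they have to be found in the camera images.
- new_relay_mid (a point): New relay, loose, upright on the table: blue cap 40 (x) x 30 (y) x 44 mm high, white patch on top, over a black plug foot 30 (x) x 20 (y) x 22 mm high (lowest 5 mm: 26 x 16). 66 mm in all, 0.06 to 0.13 kg. This point is its centre, 33 mm above the foot's underside; the cap spans 11 mm below to 33 mm above it. z up. It stands in the near or far place beside the grey one.
- old_relay_mid (a point): Old relay, loose, same shape and size as the new one but grey, not blue; leave it alone. Its centre, 33 mm above the underside.
- socket (a point): Centre of the mouth of the socket, level with the control box's flat top: a rectangular hole 33 mm along x, 23 mm along y, 27 mm deep, 2 mm chamfer, black frame printed round it. Axes as the box, z up. When home the relay's cap rests on the box's top, its x along the socket's x (either way round fits), its centre 11 mm above this point.
- control_box: The white freezer control box, fixed to the table, 180 (x) x 310 (y) x 75 mm high; origin at the centre of its underside, z up. The socket is at its -y end, the dial at its +y end.
- dial_axis (a point): Point on the dial's vertical axis, 37 mm above the box's top, axes as the box. Dark disc of radius 34 mm, black hub 29 mm high, orange radial lever 71 mm long, its bar 13 to 21 mm above the box. A brass click roller, 15 mm high, sits beside the disc on the socket's side. On the box 84 mm from the axis: two small black marks (clicks 1, 2) and a larger green one (click 3).
- dial_tab (a point): Centre of the upright orange tab at the lever's end, 60 mm from the axis. The tab is 22 mm long radially, 12 mm thick along its motion, and rises from 17 to 57 mm above the box's top (20 mm up and down from this point). x points radially outward from the axis, z up; it moves towards its -y as the dial turns.
- dial (a joint): Turn of the dial, rad, clockwise from above; 0 at rest, the lever then pointing 125 degrees anticlockwise from the box's +x. Clicks (a bump, then easing) settle at about 0.4, 0.8 and 1.2; stop at 1.25. From any click its spring returns it to 0 when let go. Pushing at the tab takes about 3 N at rest, 7 N at the third click, up to 9 N over the bumps.
- food_can: Food can with a green label, 74 mm wide, 110 mm high, loose; leave alone. Origin at the centre of its underside.
- jar: Amber glass jar, 70 mm wide, 120 mm high, loose; leave alone. Origin at the centre of its underside.
- sauce_bottle: Yellow sauce bottle, 60 mm wide, 190 mm high, loose; leave alone. Origin at the centre of its underside.
- carton: Blue food carton, 70 (x) x 160 (y) x 200 mm high, loose; leave alone. Origin at the centre of its underside.
- screwdriver: Screwdriver lying on the table along its x axis, loose; leave alone. Origin under its middle.

How it is judged (in metres and radians):
On the way, in this order (a step that is already met when the one before it is completed fails the run):
1. the new relay is plugged fully home in the socket (horizontal distance between new_relay_mid and socket below 0.004 m and z of new_relay_mid in the frame of socket below 0.014 m and angle between new_relay_mid's own z axis and vertical below 0.08 rad and angle between the x axis of new_relay_mid and the x axis of socket, either way round below 0.15 rad), for 0.3 s.
2. the dial has been turned past its first click (value of joint dial above 0.45 rad), for 0.02 s.
3. the dial is held at its third click by the fingers (value of joint dial above 1.12 rad and contact force between the fingers and dial above 2 N), for 0.2 s.
At the end, for the whole second after the job is handed in: For the last second the dial is above 1.12 rad and still (under 0.1 rad/s), fingers pressing on it with over 2 N; the new relay is home: its mid point under 14 mm above the socket mouth, within 4 mm of its centre, tilt under 0.08 rad, aligned within 0.15 rad (all of step 1 and all of step 3 and velocity of joint dial between -0.1 and 0.1 rad/s); the arm keeps its last pose, push and grip.
It fails at once if the old relay is moved more than 30 mm (distance of old_relay_mid from where it was at the start of the episode above 0.03 m).
It fails at once if the groceries or the screwdriver are moved more than 30 mm (distance of any of food_can, jar, sauce_bottle, carton, screwdriver from where it was at the start of the episode above 0.03 m).
It also fails if it takes over 51 s, if anything falls off the work surface, if the arm or the gripper's body presses on something with over 40 N, if the wrist force passes 120 N, or if a joint passes its speed limit or range.

## Robot

A 7-joint arm with a two-finger parallel gripper is mounted at the origin on the work surface. World frame = base frame: x ahead of the robot, y to its left, z up, the work surface at z = 0. Lengths are in m, angles in degrees, forces in N, time in s.
With the tool pointing down it reaches from about 0.35 to 0.9 m from the base axis. Payload 8.1 kg.
Tool frame: the origin (TCP) lies midway between the tips of the shut fingers; the grasp point (between the pads) lies 19 mm behind it; z points along the fingers, y is the line along which they close (so a half turn about z gives the same grasp; the last joint's range is limited). The gripper opens to 85 mm and grips with 20 to 120 N. Pads are 22 mm wide; open, the fingers measure 114 mm over their backs; the gripper's body (76 mm by 85 mm) begins 54 mm behind the grasp point. The pads swing forward as they close: fully open they stand 13 mm farther back than shut.
Start: joints at [-78.014, 24.895, 1.432, 90.138, -0.665, 64.973, -4.303], TCP at [0.192, 0.595, 0.231] pointing down, gripper open.
Joint ranges: [-149.89, 149.89], [-25.12, 119.58], [-72.63, 75.52], [4.76, 147.25], [-75.54, 255.54], [6.69, 114.76], [-157.13, 157.13]. Speed limits (degrees/s): [127.2, 127.2, 172.46, 172.46, 180, 180, 180].

## Interface

Orientations are given as a 3x3 rotation matrix whose columns are the frame's x, y, z axes.
In Python, from station import bot gives the robot as it stands. The module is installed in compiled form; this text tells all that it offers. Calls block until the motion is done:
- bot.move_pose(position, orientation): joint-space move of the TCP to a pose.
- bot.move_linear(position, velocity=0.15, ori=None, contact_N=None): straight line of the TCP; ori=None keeps the orientation; velocity is the mean speed in m/s. With contact_N (N) it stops when the force on the tool has changed by that much, and returns True; else False.
- bot.goto_joints(angles): joint-space move.
- bot.move_gripper(opening, newtons=None): opening from 0.0 (shut) to 1.0 (fully open); newtons is the grip in N (None keeps the last); returns when the fingers have stopped.
- bot.dwell(seconds).
- bot.solve_ik(position, orientation): joint angles nearest the present ones, or None.
- bot.state(): the state.
- bot.camera(name): name is "scene" or "top" or "wrist"; returns a dict with "pixels" (400x640x3 uint8, blue, green, red), "range_z" (400x640 float32, m along the optical axis (not along the pixel's ray), 0 where there is no reading), "K" (3x3 intrinsics, pixels), "R" (3x3) and "t" (3): a world point X has camera coordinates R X + t. Camera axes: x right, y down, z forward; pixel columns grow to the right and rows downward; lengths in m; the calibration is good to about 2 mm. A picture is of the moment at which its call begins.
A pose or a line that the arm cannot do raises bot.Unreachable and nothing moves.
- bot.job_done(): hands the job in; it is judged then, once.
The state is a dict: "time": time; "joint_positions": joint angles; "joint_vel": joint speeds; "joint_torque": joint torques, N m; "tcp_pos": TCP position; "orientation": TCP orientation; "wrist_force": force on the tool from outside, world axes, zero at the start; "moment": the same for the moment, N m; "finger_gap": opening from 0.0 (shut) to 1.0 (fully open); "grasp_force": force on a finger pad.
Only numpy, scipy, OpenCV 4.12 (cv2) and the standard library are available. Lean on these libraries where they do the work, as an engineer would, in place of code of your own. Each camera call takes 0.05 s, during which the arm holds its last target. There are 200 camera calls.

## Working session

There is one attempt and no reset: what is moved stays moved. The work goes in short steps, each a Python script; the robot and the scene stay as the last script left them, time stands still between calls to the robot, and variables do not carry over. Pictures are saved under pics/ and viewed, at most 10 in all, crops included, and the job is handed in when it is done.

```bash
mkdir -p pics
python3 - <<'E'
from station import bot
import cv2,numpy as np
for n in("scene","top"):
    c=bot.camera(n); cv2.imwrite(f"pics/{n}0.png",c["pixels"]); np.savez(f"{n}0.npz",**c)
    print(n,c["K"].tolist(),c["R"].round(4).tolist(),c["t"].round(4).tolist())
print(bot.state())
E
```

```text
scene [[394.96199334822995, 0.0, 321.4890902667907], [0.0, 394.96199334822995, 199.61486326714186], [0.0, 0.0, 1.0]] [[-0.8002, 0.5993, 0.0212], [0.3697, 0.5209, -0.7694], [-0.4721, -0.6078, -0.6385]] [0.3721, -0.1193, 1.476]
top [[410.31248026514174, 0.0, 317.5386918333504], [0.0, 410.31248026514174, 202.75596716877297], [0.0, 0.0, 1.0]] [[0.0283, -0.9995, 0.0118], [-0.9865, -0.0298, -0.1612], [0.1615, -0.0071, -0.9868]] [-0.0092, 0.491, 1.3349]
{'time': 0.1, 'joint_positions': array([-78.01332685,  24.93464521,   1.43092119,  90.18414331,
        -0.66532537,  64.97225334,  -4.303711  ]), 'joint_vel': array([ 0.04704758, -0.02999208,  0.08035438, -0.13530672, -0.05120391,
       -0.02282647,  0.06765274]), 'joint_torque': array([ 2.87519884e-03, -6.71759963e+01,  1.02785602e+00, -3.16903496e+01,
        1.57004711e-02,  7.20097989e-03,  7.05418273e-06]), 'tcp_pos': array([0.19164507, 0.59441916, 0.23057902]), 'orientation': array([[-9.51753469e-01,  3.06863532e-01, -3.25811292e-04],
       [ 3.06863681e-01,  9.51752438e-01, -1.40660669e-03],
       [-1.21544608e-04, -1.43872245e-03, -9.99998958e-01]]), 'wrist_force': array([-0.24119365,  0.3152552 ,  0.85525086]), 'moment': array([-0.04037174, -0.01519062, -0.03592537]), 'grasp_force': 0.0, 'finger_gap': 1.0008720603435304}
```

View pics/top0.png

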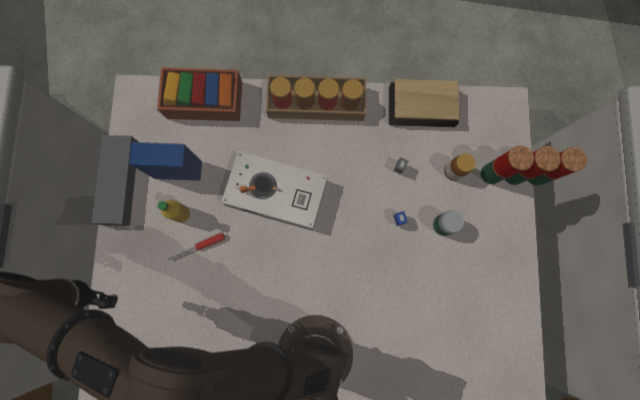

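View pics/scene0.png

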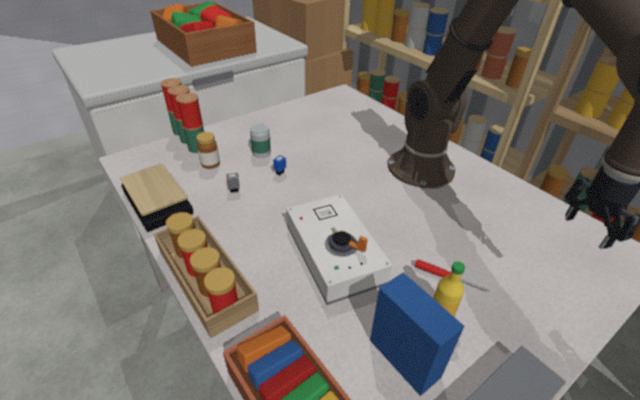

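The top view shows the box at about (275,188), socket (301,199), dial hub (263,185), blue relay (400,218), grey relay (401,165) and can (448,222). The scene view agrees: the blue relay is in the near place.

```bash
cat > h.py <<'E'
import numpy as np,cv2
def cloud(c):
    K,R,t,z=c["K"],c["R"],c["t"],c["range_z"]
    v,u=np.mgrid[:400,:640]
    P=np.stack([(u-K[0,2])/K[0,0]*z,(v-K[1,2])/K[1,1]*z,z],-1)-t
    W=P@R; W[z==0]=np.nan
    return W
def ray(c,uv,h):
    "pixels (N,2) onto plane z=h"
    K,R,t=c["K"],c["R"],c["t"]; uv=np.atleast_2d(uv).astype(float)
    d=np.c_[uv,np.ones(len(uv))]@np.linalg.inv(K).T@R; o=-R.T@t
    return o+d*((h-o[2])/d[:,2])[:,None]
def rot(yaw):
    "tool down, tool y axis at yaw (deg) in world"
    a=np.radians(yaw); y=np.array([np.cos(a),np.sin(a),0]); z=np.array([0,0,-1.])
    return np.c_[np.cross(y,z),y,z]
def rect(pts):
    "centre, dims, yaw of long side (deg, -90..90)"
    (x,y),(w,h),a=cv2.minAreaRect((np.asarray(pts)[:,:2]*1000).astype(np.float32))
    if w<h: w,h,a=h,w,a+90
    return np.array([x,y])/1000,(w,h),(a+90)%180-90
def biggest(m,k=0):
    cs,_=cv2.findContours(m.astype(np.uint8),cv2.RETR_EXTERNAL,cv2.CHAIN_APPROX_NONE)
    return max(cs,key=cv2.contourArea)[:,0]
E
python3 - <<'E'
from h import *
for n in("top","scene"):
    c=dict(np.load(f"{n}0.npz")); W=cloud(c); hsv=cv2.cvtColor(c["pixels"],cv2.COLOR_BGR2HSV)
    z=W[...,2]; print(n,"table z",np.nanmedian(z[(abs(W[...,0]-.5)<.2)&(abs(W[...,1])<.3)]))
    g=lambda u0,u1,v0,v1:(slice(v0,v1),slice(u0,u1))
    if n=="top":
        m=np.zeros(z.shape,bool);s=g(210,340,140,240);m[s]=(z[s]>.06)&(z[s]<.09)
        print("box",rect(ray(c,biggest(m),.075)))
        for k,s in dict(blue=g(388,412,205,232),grey=g(388,415,150,180),can=g(425,470,205,240),jar=g(440,480,150,185)).items():
            m=np.zeros(z.shape,bool);m[s]=(z[s]>(.045 if k in("blue","grey") else .08)); h=np.nanmax(z[m]); print(k,h,m.sum(),rect(ray(c,biggest(m),.066 if k in("blue","grey") else .115)))
        for k,uv,h in(("socket",(301.5,199.5),.075),("hub",(263,184),.104),("tab",(244,189),.13)):print(k,ray(c,uv,h))
E
```

```text
top table z 0.0007281973285544333
box (array([0.52752942, 0.1488147 ]), (310.1995544433594, 183.1750030517578), 75.84320831298828)
blue 0.07357402193460494 127 (array([ 0.44626657, -0.26708878]), (40.36419677734375, 34.54609680175781), 18.169200897216797)
grey 0.07020771633298205 121 (array([ 0.62586139, -0.27074652]), (45.60879135131836, 30.535478591918945), -22.50275421142578)
can 0.11885632638898495 446 (array([ 0.4316853 , -0.41794235]), (76.25514221191406, 70.6522445678711), -74.34112167358398)
jar 0.12495789183300679 408 (array([ 0.62067285, -0.45945233]), (81.46197509765625, 65.33076477050781), -44.391056060791016)
socket [[0.49450047 0.05806814 0.075     ]]
hub [[0.53627571 0.18239708 0.104     ]]
tab [[0.5130623  0.23774689 0.13      ]]
scene table z 0.0026191069298013557
```

Run:
```python
import cv2
a=cv2.imread("pics/top0.png")[145:235,215:345]
cv2.imwrite("pics/crop0.png",cv2.resize(a,None,fx=6,fy=6,interpolation=cv2.INTER_CUBIC))
```

```text
(no output)
```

View pics/crop0.png

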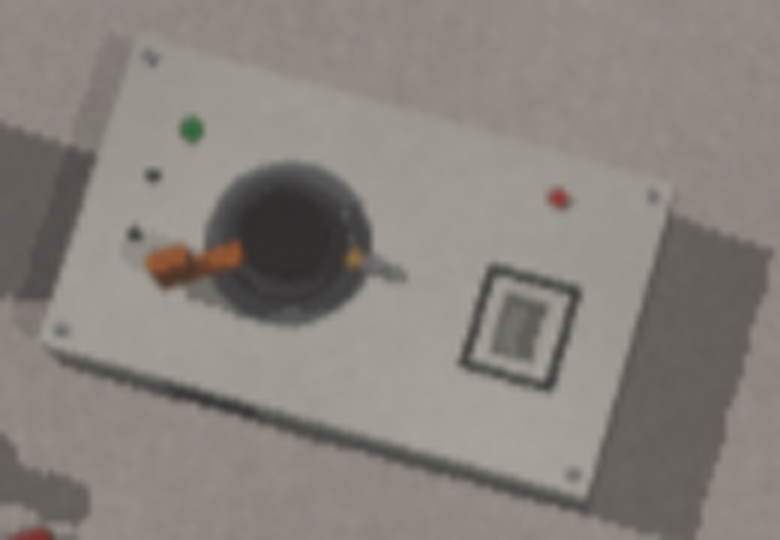

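The crop shows the socket frame at about crop (520,328), dial hub (287,235), lever and tab (170,265), and green mark (192,130). The box's x axis is at about -14° in the world frame. Next I move over the socket, then the relay, and look from the wrist camera.

Run:
```python
from station import bot
from h import *
def shot(n):
    c=bot.camera("wrist"); np.savez(n+".npz",**c); cv2.imwrite(f"pics/{n}.png",c["pixels"]); s=bot.state(); print(n,s["time"],s["tcp_pos"],s["joint_positions"].round(0))
p=bot.state()["tcp_pos"]
bot.move_linear([p[0]+.05,p[1]-.05,.36],.25)
bot.move_pose([.50,.09,.30],rot(75.8)); bot.dwell(.2); shot("w1")
bot.move_pose([.446,-.267,.22],rot(108)); bot.dwell(.2); shot("w2")
a,b=cv2.imread("pics/w1.png"),cv2.imread("pics/w2.png")
cv2.imwrite("pics/w12.png",cv2.resize(np.vstack([a,b]),(480,600)))
```

```text
w1 2.9917 [0.49999394 0.09059185 0.29998419] [-39.  11.  28. 102.  -5.  69.  66.]
w2 4.625 [ 0.44652794 -0.26631611  0.22008465] [ -5.  18.  39. 108. -13.  59. 147.]
```

View pics/w12.png

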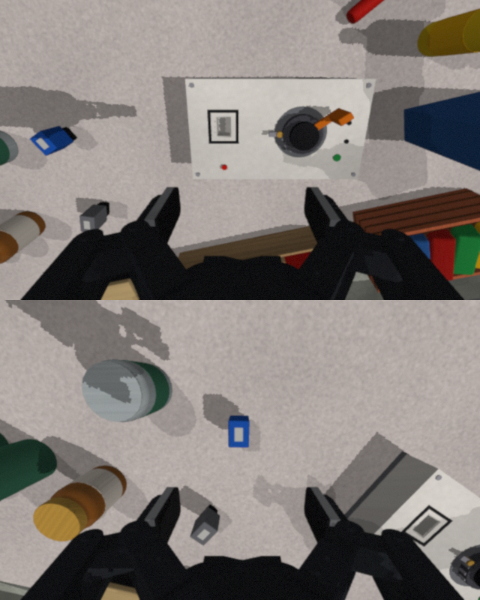

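The upper picture (w1) shows the socket frame at about full-size (297,169), the dial at (398,177) and the orange tab at (455,157). The lower one (w2) shows the blue relay's top at about (317,175), standing clear of its neighbours.

Run:
```python
from h import *
c=dict(np.load("w2.npz")); hsv=cv2.cvtColor(c["pixels"],cv2.COLOR_BGR2HSV); W=cloud(c)
roi=np.zeros((400,640),bool); roi[140:210,290:345]=1
blue=roi&(hsv[...,0]>100)&(hsv[...,0]<130)&(hsv[...,1]>120)
r=biggest(blue); m=np.zeros((400,640),np.uint8); cv2.fillPoly(m,[r],1)
top=(m>0)&(abs(W[...,2]-.066)<.004); print("blue px",m.sum(),"top px",top.sum(), "V",np.percentile(hsv[...,2][blue],[5,25,50,75,95]))
print("relay depth-top",rect(ray(c,biggest(top),.066)))
br=roi&(m>0)&((hsv[...,2]>110)); print("relay bright",rect(ray(c,biggest(br),.066)))
wp=(m>0)&(hsv[...,1]<100); print("patch",rect(ray(c,biggest(wp),.066)))
c=dict(np.load("w1.npz")); g=cv2.cvtColor(c["pixels"],cv2.COLOR_BGR2GRAY); hsv=cv2.cvtColor(c["pixels"],cv2.COLOR_BGR2HSV); W=cloud(c)
roi=np.zeros((400,640),bool); roi[135:205,265:330]=1
f=roi&(g<80); print("frame outer",rect(ray(c,biggest(f),.075)))
cs,hi=cv2.findContours(f.astype(np.uint8),cv2.RETR_CCOMP,cv2.CHAIN_APPROX_NONE)
for k in cs:
    if cv2.contourArea(k)>80: print("  contour",cv2.contourArea(k),rect(ray(c,k[:,0],.075)))
z=W[...,2]; bx=(z>.06)&(z<.09); bx[:,:200]=0; bx[250:]=0; b=biggest(bx); print("box",rect(ray(c,b,.075)))
orr=(hsv[...,0]>5)&(hsv[...,0]<18)&(hsv[...,1]>150); orr[:130]=0;orr[190:]=0;orr[:,:400]=0;orr[:,480:]=0
P=W[orr&(z>.122)]; print("tab top",len(P),rect(P),P.mean(0))
gr=(hsv[...,0]>50)&(hsv[...,0]<80)&(hsv[...,1]>100); gr[:190]=0;gr[230:]=0;gr[:,:430]=0;gr[:,470:]=0
print("green",ray(c,biggest(gr).mean(0),.075))
dk=(g<40);dk[:145]=0;dk[215:]=0;dk[:,:360]=0;dk[:,440:]=0; print("disc?",ray(c,cv2.minEnclosingCircle(biggest(dk))[0],.104),cv2.minEnclosingCircle(biggest(dk)))
```

```text
blue px 1084 top px 956 V [ 77.  141.5 153.  154.  156. ]
relay depth-top (array([ 0.4452616 , -0.27101886]), (38.3605842590332, 28.08722496032715), 18.13115882873535)
relay bright (array([ 0.44576297, -0.27085471]), (37.305484771728516, 28.087234497070312), 18.131221771240234)
patch (array([ 0.44671249, -0.27104074]), (19.788715362548828, 11.811429023742676), 18.132915496826172)
frame outer (array([0.49528561, 0.05825556]), (57.25565719604492, 51.11845397949219), -14.057022094726562)
  contour 1629.0 (array([0.49528561, 0.05825556]), (57.25565719604492, 51.11845397949219), -14.057022094726562)
  contour 1410.0 (array([0.49580713, 0.05797958]), (53.29350662231445, 46.94411087036133), -14.0906982421875)
box (array([0.52743292, 0.14812341]), (310.2204895019531, 180.26486206054688), 75.90245819091797)
tab top 259 (array([0.51606903, 0.24156985]), (21.11962127685547, 11.736418724060059), -70.93793487548828) [0.51489252 0.24078414 0.13051507]
green [[0.6006648  0.24377565 0.075     ]]
disc? [[0.52924597 0.18174924 0.104     ]] ((401.036376953125, 176.6859893798828), 25.180164337158203)
```

Run:
```python
from station import bot
from h import *
def st(k): s=bot.state(); print(k,round(s["time"],2),s["tcp_pos"].round(4),"F",s["wrist_force"].round(1),"gap",round(s["finger_gap"],3),"g",round(s["grasp_force"],1))
bot.move_gripper(.75)
bot.move_linear([.4457,-.271,.12],.15,ori=rot(108.1))
print(bot.move_linear([.4457,-.271,.031],.08,contact_N=12)); st("down")
bot.move_gripper(0,60); st("grip")
bot.move_linear([.4457,-.271,.22],.15); st("lift")
bot.move_pose([.4956,.0581,.19],rot(75.9)); bot.dwell(.3); st("over")
c=bot.camera("scene"); np.savez("s2.npz",**c); w=bot.camera("wrist"); np.savez("w3.npz",**w)
cv2.imwrite("pics/s2.png",np.hstack([cv2.resize(c["pixels"][130:300,230:430],(400,340)),cv2.resize(w["pixels"],(400,340))]))
```

```text
False
down 7.05 [ 0.446  -0.2712  0.0314] F [ 0.1 -1.   0.7] gap 0.751 g 0.0
grip 7.45 [ 0.446  -0.2711  0.0314] F [-0.3 -0.3  4.6] gap 0.348 g 59.0
lift 8.86 [ 0.4452 -0.2707  0.2192] F [-1.1  0.2 -1.1] gap 0.344 g 59.1
over 10.43 [0.4957 0.0573 0.1901] F [ 0.7  0.5 -0.4] gap 0.342 g 59.1
```

View pics/s2.png

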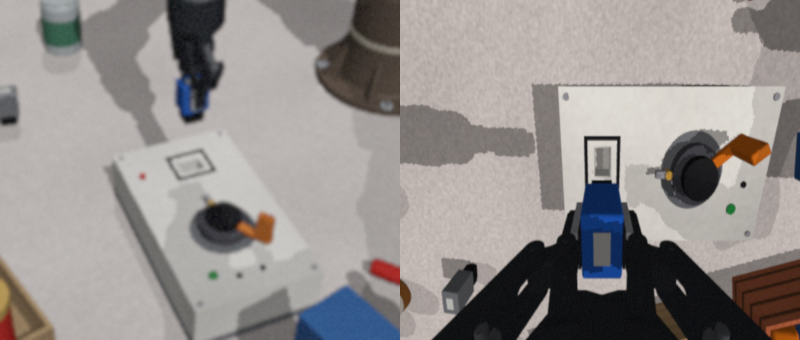

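The scene half shows the relay held upright above the socket, and the wrist half shows it square between the pads and lined up with the frame. I'm inserting it.

Run:
```python
from station import bot
from h import *
def st(k): s=bot.state(); print(k,round(s["time"],2),s["tcp_pos"].round(4),"F",s["wrist_force"].round(1),"gap",round(s["finger_gap"],3),"g",round(s["grasp_force"],1))
bot.move_linear([.4956,.0581,.115],.1); bot.dwell(.2); st("pre")
print(bot.move_linear([.4956,.0581,.0825],.03,contact_N=20)); bot.dwell(.1); st("in")
```

```text
pre 11.62 [0.496  0.0582 0.1155] F [-0.7  0.7 -1.9] gap 0.348 g 59.1
True
in 12.68 [0.4953 0.0581 0.0844] F [-1.8 -0.4  7.7] gap 0.344 g 60.1
```

Run:
```python
from station import bot
from h import *
bot.move_gripper(.62); bot.dwell(.2)
bot.move_linear([.4956,.0581,.20],.15)
bot.move_pose([.50,.10,.27],rot(60)); bot.dwell(.2)
c=bot.camera("wrist"); np.savez("w4.npz",**c); cv2.imwrite("pics/w4.png",c["pixels"])
W=cloud(c); hsv=cv2.cvtColor(c["pixels"],cv2.COLOR_BGR2HSV)
b=(hsv[...,0]>100)&(hsv[...,0]<130)&(hsv[...,1]>120)&(np.hypot(W[...,0]-.4956,W[...,1]-.058)<.05)
r=biggest(b&(W[...,2]>.112)); print("relay",rect(ray(c,r,.119)),"top z",np.nanmedian(W[...,2][b&(W[...,2]>.112)]))
s=bot.state(); print(s["time"],s["joint_positions"].round(0))
A=np.array([.5373,.1860])
for flip in(0,180):
    for q in np.arange(0,1.3,.3):
        th=np.radians(110.9)-q; p=A+.06*np.array([np.cos(th),np.sin(th)])
        j=bot.solve_ik([*p,.100],rot(np.degrees(th)-90+flip)); print(flip,q,None if j is None else np.round(j,0))
c=bot.camera("top"); np.savez("t4.npz",**c)
```

```text
relay (array([0.49428723, 0.05956338]), (39.99189376831055, 30.29152488708496), -14.265632629394531) top z 0.11964649112247537
14.875 [-45.  13.  35. 105.  -8.  65.  52.]
0 0.0 [-53.  31.  33. 108. -22.  47.  12.]
0 0.3 [-55.  33.  37. 106. -26.  49.  -2.]
0 0.6 [-56.  36.  41. 104. -29.  52. -15.]
0 0.8999999999999999 [-57.  38.  45. 102. -33.  54. -28.]
0 1.2 [-57.  40.  49. 101. -36.  56. -41.]
180 0.0 [  4.  38. -51. 103.  35.  56. 139.]
180 0.3 [-34.  29.   5. 104.  -3.  47. 157.]
180 0.6 [-35.  31.   9. 102.  -6.  48. 143.]
180 0.8999999999999999 [-36.  32.  12. 100.  -8.  49. 129.]
180 1.2 [-37.  33.  16.  99. -11.  49. 116.]
```

View pics/w4.png

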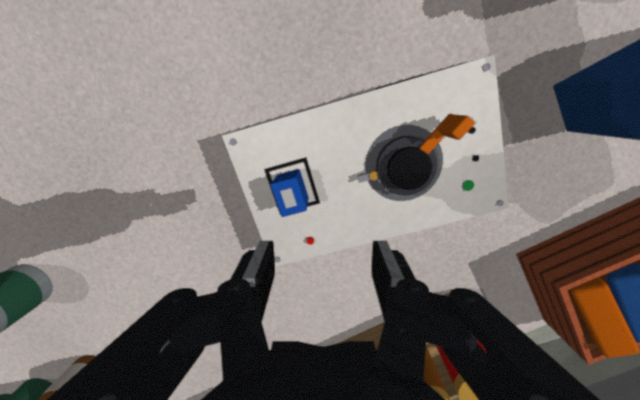

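The w4 view shows the relay seated in the socket at (290,192), with its top measured 44.6 mm above the box top, so it is home. The tab is at (457,126) with free space around it.

Run:
```python
from station import bot
from h import *
def st(k): s=bot.state(); p=s["tcp_pos"]; print(k,round(s["time"],2),p.round(4),"lever",round(np.radians(110.9)-np.arctan2(p[1]-A[1],p[0]-A[0]),3),"F",s["wrist_force"].round(1),"gap",round(s["finger_gap"],3),"g",round(s["grasp_force"],1))
A=np.array([.5373,.1860]); T0=np.array([.5155,.2412])
def wp(q):
    th=np.radians(110.9)-q; return [*(A+.06*np.array([np.cos(th),np.sin(th)])),.101],rot(np.degrees(th)-90)
bot.move_pose([*T0,.19],rot(20.9))
bot.move_gripper(.7)
print(bot.move_linear([*T0,.101],.08,contact_N=10)); st("down")
bot.move_gripper(0,35); st("grip")
for q in np.arange(.15,1.21,.15):
    p,o=wp(q); bot.move_linear(p,.05,ori=o); st(round(q,2))
p,o=wp(1.22); bot.move_linear(p,.03,ori=o); bot.dwell(.4); st("end")
c=bot.camera("scene"); np.savez("s5.npz",**c); t=bot.camera("top"); w=bot.camera("wrist")
cv2.imwrite("pics/s5.png",np.hstack([cv2.resize(c["pixels"][150:320,250:420],(400,400)),cv2.resize(w["pixels"],(400,400))]))
```

```text
False
down 17.2 [0.5159 0.2413 0.1015] lever -0.004 F [-0.6  0.2 -0.2] gap 0.699 g 0.0
grip 17.69 [0.5173 0.2419 0.1016] lever 0.022 F [ 5.3  2.1 -2.5] gap 0.133 g 41.4
0.15 18.03 [0.5254 0.2445 0.1014] lever 0.164 F [ 3.3 -0.6  1.9] gap 0.138 g 42.4
0.3 18.37 [0.5342 0.2458 0.1014] lever 0.313 F [ 4.3 -0.4  2.5] gap 0.137 g 42.4
0.45 18.7 [0.5429 0.2459 0.1013] lever 0.458 F [4.6 0.6 4.2] gap 0.128 g 42.8
0.6 19.03 [0.5518 0.2446 0.1014] lever 0.607 F [ 5.  -0.4  4.4] gap 0.134 g 43.0
0.75 19.37 [0.5605 0.2419 0.1014] lever 0.758 F [5.6 0.8 3.7] gap 0.132 g 42.6
0.9 19.7 [0.5683 0.2382 0.1014] lever 0.902 F [4.7 0.1 5.1] gap 0.137 g 43.5
1.05 20.03 [0.5758 0.233  0.1014] lever 1.052 F [5.8 1.3 5. ] gap 0.13 g 43.0
1.2 20.37 [0.5824 0.227  0.1015] lever 1.198 F [5.2 1.3 5.2] gap 0.134 g 43.1
end 21.02 [0.5831 0.2262 0.1015] lever 1.214 F [5.6 1.8 4.6] gap 0.135 g 43.5
```

View pics/s5.png

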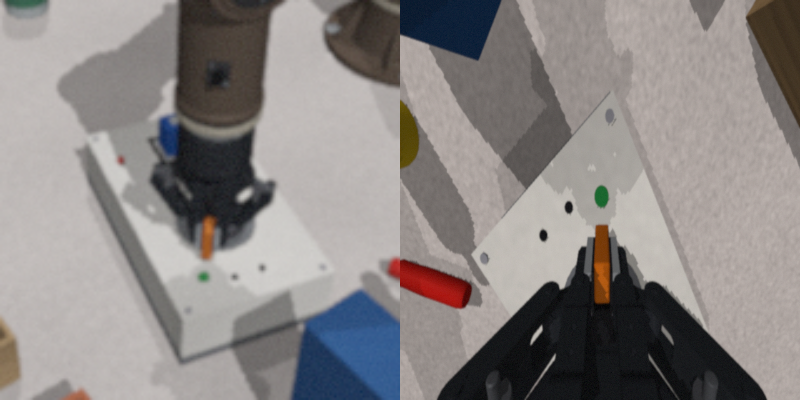

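The wrist half shows the tab gripped with the lever pointing at the green mark (601,196). The scene half shows the blue relay still in the socket. I'm handing the job in.

```bash
python3 -c "
from station import bot
print(bot.job_done())"
```

```text
the job is handed in; nothing more can be done
None
```

I handed the job in at about 21 s on the robot's clock: the blue relay is fully home in the socket, and the gripper is holding the dial lever at the third click (about 1.21 rad); no verdict was returned.

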